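# Stack the keyed cold tray on its docking base

## Robot

A 6-joint arm with a two-finger parallel gripper is mounted at the origin on the work surface. World frame = base frame: x ahead of the robot, y to its left, z up, the work surface at z = 0. Lengths are in mm, angles in rad, forces in N, time in s.
With the tool pointing down it reaches from about 300 to 875 mm from the base axis. Payload 6.4 kg.
Tool frame: the origin (TCP) lies on the mounting face of the last link; the fingertips stand 166 mm ahead of it and the grasp point (between the pads) lies 147 mm ahead of it; z points along the fingers, y is the direction in which the jaws open and shut (so a half turn about z gives the same grasp; the last joint's range is limited). The gripper opens to 88 mm and grips with 3 to 60 N. Pads are 18 mm wide; open, the fingers measure 123 mm over their backs; the gripper's body (75 mm by 187 mm) begins 45 mm behind the grasp point.
Start: joints at [1.004, 0.181, 1.607, -0, 1.354, -0.206], TCP at [202.978, 537.999, 404.714] pointing down, gripper open.
Joint ranges: [-2.99, 2.99], [-0.89, 2.07], [0.3, 2.58], [-1.14, 4.28], [0, 2.63], [-3.12, 3.12]. Speed limits (rad/s): [2.57, 2.57, 3.01, 3.14, 3.14, 3.14].

## Interface

Orientations are given as [roll, pitch, yaw] about the fixed x, y, z axes, in that order (R = Rz(yaw) Ry(pitch) Rx(roll)).
In Python, from bench import sensors, grab_frame, job_done gives the robot as it stands. The module is installed in compiled form; this text tells all that it offers.
- The arm moves only by the tool move_arm, never from a script. Its argument "plan" is text: rows parted by semicolons, each of 7 numbers parted by spaces: the closure, from 0 (fully open) to 1 (shut), then the shift along the tool's x, y, z in mm, then the turn, a rotation vector about the tool's x, y, z in degrees. In form: fingers x y z wx wy wz; .... A call has 1 to 10 rows; each row is the pose to reach, as a shift and turn from the pose commanded when the call began, along the tool's axes at that moment; what a row does not reach only later rows make up. A row lasts 1/8 s, in which the tool goes at most 62.5 mm and 10.7 degrees, less where a joint would pass 70% of its speed; a pose out of reach is approached as far as the arm can. A call with a gripper value outside its range is refused whole. The fingers move at their own pace and stop on an object; the grip force is fixed at half the most. Time passes only in rows, so rows that repeat a pose let the fingers close. It gives the time, the measured TCP pose, the force and the opening at its end, in the units of the state.
- sensors.observe(): the state, without advancing time (a new reading comes with each control period).
- grab_frame(name): name is "scene" or "top" or "wrist"; returns a dict with "pixels" (384x512x3 uint8, red, green, blue), "mtx" (3x3 intrinsics, pixels), "k1" (the pictures are not rectified: a ray, as slopes to the right and down, at radius r is drawn at 1 + k1 r^2 times it, then the intrinsics apply), "rvec" (rotation vector, rad) and "tvec" (3), from world to camera coordinates, as OpenCV has them. Camera axes: x right, y down, z forward; pixel columns grow to the right and rows downward; lengths in mm; the calibration is good to about 2 mm. A picture is of the moment at which its call begins. There is no depth.
- job_done(): hands the job in, once; it reports no verdict.
The state is a dict: "clock": time; "q": joint angles; "joint_velocities": joint speeds; "effort": joint torques, N m; "ee_pos": TCP position; "eef_rot": TCP orientation; "force": force on the tool from outside, world axes, zero at the start; "moment": the same for the moment, N m; "opening": finger opening in mm.
Only numpy, scipy, OpenCV 4.12 (cv2) and the standard library are available. Lean on these libraries where they do the work, as an engineer would, in place of code of your own. Each camera call takes 0.05 s, during which the arm holds its last target.

## Task

Pick up the yellow sample tray and stack it on the white docking tray, turned so that the black lug under its end drops into the notch in the white rim and it sits fully down and level. Keep it upright, set it down rather than drop it, let go, and leave the green and red trays where they are.

Things in the scene. Friction and masses are not known exactly. Their poses are not given: they have to be found in the camera images.
- yellow_mid (a point): Centre of the loose yellow tray, 30 mm above its underside. x: along it to its black-lug end, y: across, z: up. Open box 110 x 64 mm, 50 tall, on a 10 mm high plinth 70 x 28. Black lug, 14 wide, in the same lowest 10 mm, juts to x = 65, with a rib 32 tall. 0.18-0.35 kg. Grip across the 64 mm width about 10 mm above centre so the fingers clear the white rim. Trays have a notch over the lug too.
- base_mouth (a point): White docking tray, fixed, on a grey foot: box 110 x 64 mm, empty, walls 10. Point: centre of its 90 x 44 mouth at rim height, 62 mm above the bench. x: to the end with the notch (36 wide, 14 deep), y: across, z: up. Stacked, plinth and lug hang in mouth and notch with 8 to 11 mm play each way, x axes agree, yellow centre 20 mm above this point. Turned wrong, the lug lands on the rim: tilted.
- green_mid (a point): Green tray of the same shape, loose, not to be disturbed. Point and axes as for the yellow tray.
- red_mid (a point): Red tray of the same shape, loose, not to be disturbed. Point and axes as for the yellow tray.
Not all that is in view belongs to the job. Of the things like the part that bears yellow_mid, leave any that is purple; of the rest the larger one is meant.

How it is judged:
By the outcome, as a careful person would: the job done as asked, in the order asked, and still so for the second after the job is handed in, with the robot touching nothing.
It also fails if it takes over 35 s, if anything falls off the work surface, if the arm or the gripper's body presses on something with over 40 N, if the wrist force passes 120 N, or if a joint passes its speed limit or range.

## Working session

There is one attempt and no reset: what is moved stays moved. The work goes in short steps, Python scripts to look and compute and a tool call to move; the robot and the scene stay as the last step left them, time stands still between calls to the robot, and variables do not carry over. Pictures are saved under pics/ and viewed, and the job is handed in when it is done.

Besides the shell and the picture viewer there is one more tool, called by a JSON object that holds its "op" and its "data". move_arm: Moves the arm, as the interface text tells. Its arguments: {"type":"object","properties":{"plan":{"type":"string"}},"required":["plan"]}

```bash
mkdir -p pics; cat > h.py <<'E'
import numpy as np, cv2, pickle
from bench import sensors, grab_frame
def snap(n,tag):
    f=grab_frame(n); pickle.dump(f,open(f'pics/{tag}.pkl','wb'))
    cv2.imwrite(f'pics/{tag}.png',cv2.cvtColor(np.asarray(f['pixels']),cv2.COLOR_RGB2BGR)); return f
def load(tag): return pickle.load(open(f'pics/{tag}.pkl','rb'))
def ray(f,uv):
    K=np.array(f['mtx'],float); uv=np.atleast_2d(np.array(uv,float))
    d=(uv-K[:2,2])/[K[0,0],K[1,1]]; k=f['k1']; s=d.copy()
    for _ in range(50): s=d/(1+k*(s**2).sum(1,keepdims=True))
    R=cv2.Rodrigues(np.array(f['rvec'],float))[0]; t=np.array(f['tvec'],float).ravel()
    return -R.T@t, np.c_[s,np.ones(len(s))]@R
def plane(f,uv,z):
    c,d=ray(f,uv); return c+d*((z-c[2])/d[:,2:3])
def tri(obs):
    A=np.zeros((3,3));b=np.zeros(3);L=[]
    for f,uv in obs:
        c,d=ray(f,uv); d=d[0]/np.linalg.norm(d[0]); P=np.eye(3)-np.outer(d,d); A+=P;b+=P@c;L.append((P,c))
    x=np.linalg.solve(A,b); return x,[np.linalg.norm(P@(x-c)) for P,c in L]
def proj(f,p):
    R=cv2.Rodrigues(np.array(f['rvec'],float))[0]; q=np.atleast_2d(p)@R.T+np.array(f['tvec'],float).ravel()
    s=q[:,:2]/q[:,2:]; s=s*(1+f['k1']*(s**2).sum(1,keepdims=True)); K=np.array(f['mtx']); return s*[K[0,0],K[1,1]]+K[:2,2]
E
python3 - <<'E'
from h import *
for n in ['scene','top','wrist']:
    f=snap(n,n+'0'); print(n,f['k1'],np.round(ray(f,[[256,192]])[0]),np.array(f['mtx']).round(1).tolist())
print(sensors.observe())
a=[cv2.imread(f'pics/{n}0.png') for n in ['scene','top','wrist']]
E
```

```text
scene -0.18025074561369353 [946. 770. 926.] [[490.7, 0.0, 259.3], [0.0, 490.7, 190.8], [0.0, 0.0, 1.0]]
top -0.02900406502744827 [459.  18. 814.] [[353.5, 0.0, 256.3], [0.0, 353.5, 196.2], [0.0, 0.0, 1.0]]
wrist -0.06939288138868452 [133. 563. 384.] [[323.1, 0.0, 256.4], [0.0, 323.1, 195.4], [0.0, 0.0, 1.0]]
{'clock': 0.15, 'q': array([ 1.00368965e+00,  1.81374051e-01,  1.60771808e+00,  9.37994929e-06,
        1.35381646e+00, -2.06303479e-01]), 'joint_velocities': array([ 5.98975968e-04, -2.37650832e-03, -3.20604840e-03, -3.42156173e-04,
       -9.07712061e-05,  2.40683641e-04]), 'effort': array([ 9.27941483e-05, -4.34226286e+01, -3.42178094e+01,  7.00640632e-02,
        3.55600426e-02, -1.06279053e-04]), 'ee_pos': array([202.87818974, 537.83321764, 404.04401674]), 'eef_rot': array([-3.14030649e+00, -2.78524589e-04,  2.78078725e+00]), 'force': array([ 0.4223062 ,  0.80795867, -0.48854828]), 'moment': array([-0.02901319, -0.02838135, -0.0276537 ]), 'opening': 88.31747316352387}
```

View pics/scene0.png

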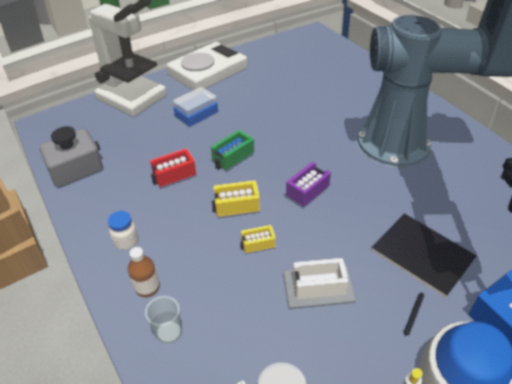

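View pics/top0.png

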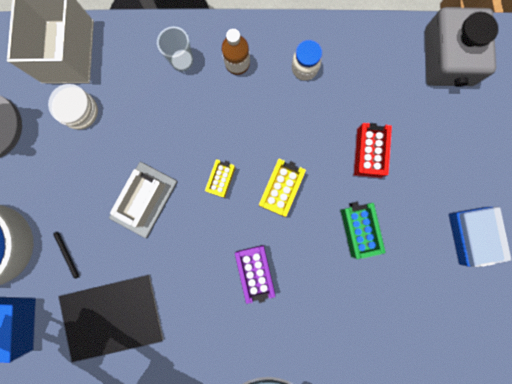

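View pics/wrist0.png

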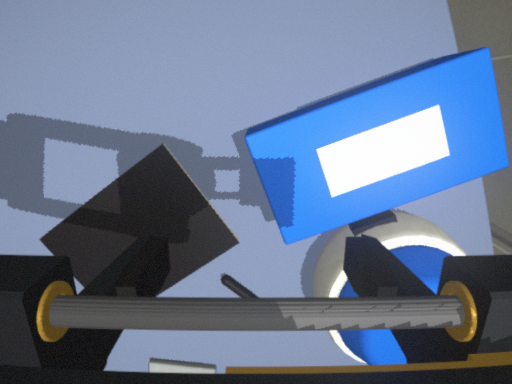

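The top view has four lookalikes: large yellow (283,187), small yellow (220,178), purple (255,274), and green (363,230) and red (373,150). The white dock is at (143,200). The larger, non-purple yellow one fits the description, so I'll confirm it in crops.

```bash
python3 - <<'E'
from h import *
t=cv2.imread('pics/top0.png')[140:245,95:315]; s=cv2.imread('pics/scene0.png')[165:315,200:365]
a=cv2.resize(t,None,fx=3.5,fy=3.5,interpolation=cv2.INTER_CUBIC); b=cv2.resize(s,None,fx=4,fy=4,interpolation=cv2.INTER_CUBIC)
cv2.imwrite('pics/ct.png',a); cv2.imwrite('pics/cs.png',b)
E
```

```text
(no output)
```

View pics/ct.png

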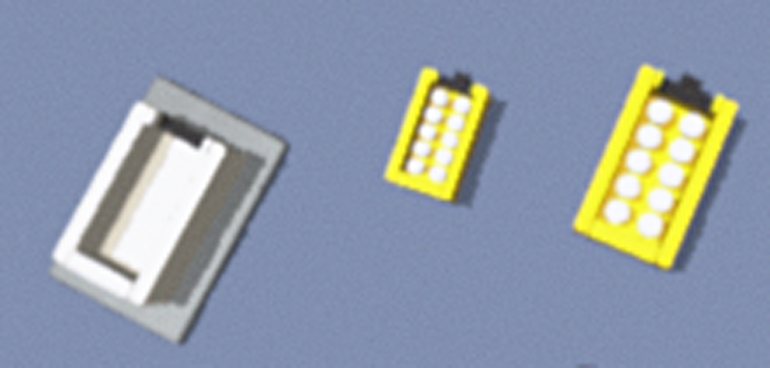

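View pics/cs.png

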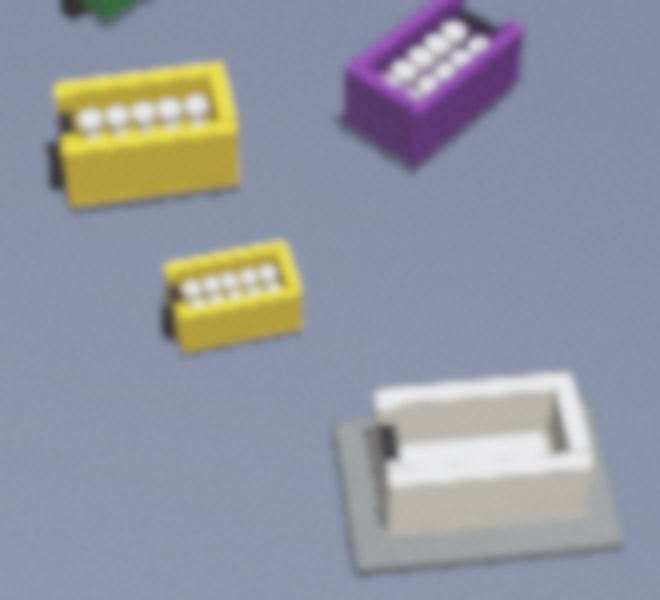

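The crops confirm it: the large yellow is about 110 mm long, against about 70 for the small one. Both the yellow lug and the dock notch point up in the top view. I'll triangulate the rim corners from the two views.

```bash
python3 - <<'E'
from h import *
T,S=load('top0'),load('scene0')
ct=lambda p:[(p[0]+.5)/3.5-.5+95,(p[1]+.5)/3.5-.5+140]
cs=lambda p:[(p[0]+.5)/4-.5+200,(p[1]+.5)/4-.5+165]
# order lug-left, lug-right, far-right, far-left
D={'yel':([(645,65),(738,103),(669,268),(574,230)],[(68,145),(57,87),(222,63),(239,130)]),
'base':([(137,103),(225,148),(146,303),(52,258)],[(390,470),(377,388),(572,373),(592,455)])}
for n,(a,b) in D.items():
    P=[]
    for p,q in zip(a,b):
        x,r=tri([(T,ct(p)),(S,cs(q))]); P.append(x); print(n,x.round(1),np.round(r,1))
    P=np.array(P); print(' sides',np.linalg.norm(P-np.roll(P,-1,0),axis=1).round(),'ctr',P.mean(0).round(1))
    for z in ([60] if n=='yel' else [62]):
        Q=plane(T,[ct(p) for p in a],z); v=(Q[0]+Q[1]-Q[2]-Q[3]); print(' top',z,Q.mean(0).round(1),np.degrees(np.arctan2(v[1],v[0])).round(1),np.linalg.norm(Q-np.roll(Q,-1,0),axis=1).round())
        Q=plane(S,[cs(p) for p in b],z); v=(Q[0]+Q[1]-Q[2]-Q[3]); print(' scn',z,Q.mean(0).round(1),np.degrees(np.arctan2(v[1],v[0])).round(1),np.linalg.norm(Q-np.roll(Q,-1,0),axis=1).round())
E
```

```text
yel [597.9 -15.   61.4] [0.4 0.4]
yel [575.9 -72.8  53.2] [0.9 0.9]
yel [474.5 -31.7  54.2] [0.5 0.5]
yel [497.4  26.6  54.1] [1. 1.]
 sides [ 62. 109.  63. 109.] ctr [536.4 -23.2  55.7]
 top 60 [536.1 -22.9  60. ] -22.3 [ 62. 110.  62. 111.]
 scn 60 [538.6 -19.3  60. ] -23.6 [ 53. 107.  62. 107.]
base [571.6 296.   67. ] [1.5 1.5]
base [544.2 242.9  60.3] [0.3 0.3]
base [446.7 290.9  56.1] [1.3 1.3]
base [475.2 346.   64.7] [1. 1.]
 sides [ 60. 109.  63. 109.] ctr [509.4 293.9  62. ]
 top 62 [509.3 294.2  62. ] -26.2 [ 62. 106.  65. 108.]
 scn 62 [509.9 293.8  62. ] -28.1 [ 55. 109.  56. 109.]
```

Both heights (56 and 62) and the sizes (62x109) agree with the text. The yellow tray is at about (536,-22) with yaw about -22.5°. The dock is at about (509,294) with yaw about -26.5°. I'll move above the yellow tray.

{"op": "move_arm", "data": {"plan": "0 -51 -40 0 0 0 0; 0 -102 -80 0 0 0 0; 0 -153 -121 0 0 0 0; 0 -204 -162 0 0 0 0; 0 -255 -202 0 0 0 0; 0 -306 -243 0 0 0 1; 0 -357 -283 0 0 0 2; 0 -408 -324 10 0 0 2; 0 -459 -364 20 0 0 2; 0 -490 -390 30 0 0 2"}}

```text
clock: 1.4
ee_pos: [522.7, 1.3, 375.4]
eef_rot: [3.141, 0.001, 2.745]
force: [-0.1, 0.9, -0.3]
opening: 87.7
```

```bash
python3 - <<'E'
from h import *
f=snap('wrist','w1'); s=sensors.observe(); print(s['clock'],s['ee_pos'],np.degrees(s['eef_rot']),s['force'])
print(ray(f,[[256,192]]))
print(proj(f,[[536,-22,60],[536,-22,30]]))
E
```

```text
1.45 [524.86448966  -4.13671342 373.55677441] [-1.79830091e+02  1.08740663e-01  1.57099236e+02] [ 0.057216   -6.21923868  0.02789461]
(array([454.21584053,  29.39358359, 355.01065279]), array([[ 0.25460225, -0.10746299, -0.96111572]]))
[[239.77322823 202.48926707]
 [241.16731131 193.69139317]]
```

View pics/w1.png

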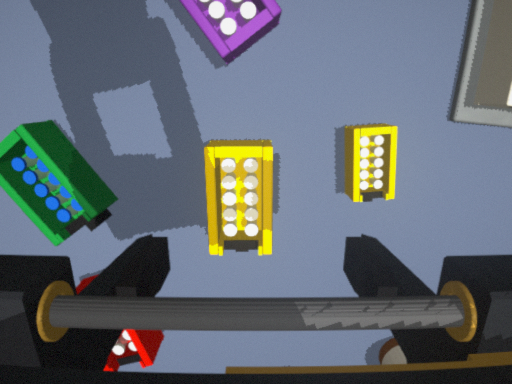

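The wrist view shows the large yellow tray square to the jaws: rim corners about (206,145), (272,146), (271,254), (210,254), lug end at the bottom. Green is about 90 px clear to the left.

```bash
python3 - <<'E'
from h import *
f=snap('wrist','w2'); s=sensors.observe(); print(s['clock'],s['ee_pos'],np.degrees(s['eef_rot']))
im=cv2.imread('pics/w2.png'); c=im[120:275,180:300]; cv2.imwrite('pics/cw2.png',cv2.resize(c,None,fx=4.0,fy=3.87,interpolation=cv2.INTER_CUBIC)[:600])
E
```

```text
1.5 [523.43783565  -1.3135279  373.81836622] [-1.79911210e+02 -5.95474010e-02  1.57007543e+02]
```

View pics/cw2.png

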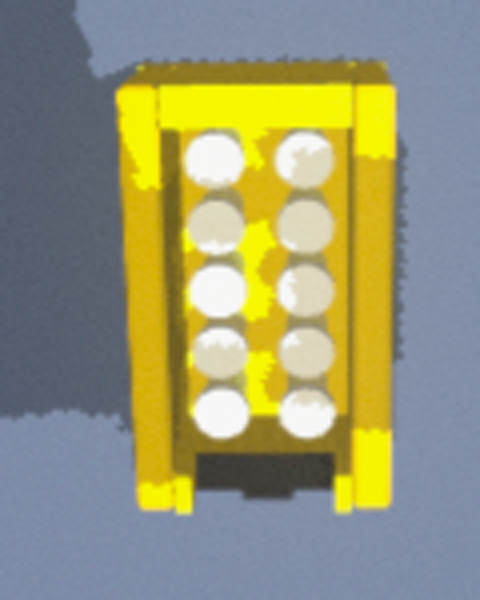

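```bash
python3 - <<'E'
from h import *
W,T=load('w2'),load('top0')
c=lambda p:[(p[0]+.5)/4-.5+180,(p[1]+.5)/3.87-.5+120]
ct=lambda p:[(p[0]+.5)/3.5-.5+95,(p[1]+.5)/3.5-.5+140]
w=[(391,508),(139,508),(117,87),(396,87)]  # lug-left(+y) = image right
t=[(645,65),(738,103),(669,268),(574,230)]
P=np.array([tri([(W,c(p)),(T,ct(q))])[0] for p,q in zip(w,t)]);print(P.round(1),P.mean(0).round(1))
for z in (55,60):
  Q=plane(W,[c(p) for p in w],z); v=Q[0]+Q[1]-Q[2]-Q[3]; print(z,Q.mean(0).round(1),np.degrees(np.arctan2(v[1],v[0])),np.linalg.norm(Q-np.roll(Q,-1,0),axis=1).round(1))
s=sensors.observe(); from scipy.spatial.transform import Rotation as Ro
R=Ro.from_euler('xyz',s['eef_rot']).as_matrix()
print((R.T@(np.array([536.3,-22,187])-s['ee_pos'])).round(1), np.round(R,3))
E
```

```text
[[598.7 -14.8  59.6]
 [575.9 -73.2  56.4]
 [474.  -31.   59.4]
 [495.   26.9  84.9]] [535.9 -23.   65.1]
55 [537.7 -23.4  55. ] -22.4650381628798 [ 64.2 110.3  64.2 110.1]
60 [536.4 -22.6  60. ] -22.465038162879807 [ 63.1 108.5  63.1 108.3]
[-20.1 -13.7 186.8] [[-0.921  0.391 -0.002]
 [ 0.391  0.921 -0.001]
 [ 0.001 -0.002 -1.   ]]
```

All views agree: centre (536,-23), rim height about 59, yaw -22.5°. Next I'll descend and grip.

{"op": "move_arm", "data": {"plan": "0 -10 -7 35 0 0 0; 0 -20 -14 70 0 0 -0.5; 0 -20 -14 105 0 0 -0.5; 0 -20 -14 135 0 0 -0.5; 0 -20 -14 160 0 0 -0.5; 0 -20 -14 175 0 0 -0.5; 0 -20 -14 187 0 0 -0.5; 0 -20 -14 187 0 0 -0.5; 0 -20 -14 187 0 0 -0.5"}}

```text
clock: 2.62
ee_pos: [535.4, -17.4, 189.3]
eef_rot: [3.141, 0.001, 2.755]
force: [-0.1, 0.1, -0.2]
opening: 88.2
```

{"op": "move_arm", "data": {"plan": "0.3 0 0 0 0 0 0; 0.6 0 0 0 0 0 0; 0.6 0 0 0 0 0 0; 0.6 0 0 0 0 0 0; 0.6 0 0 0 0 0 0; 0.6 0 0 0 0 0 0; 0.6 0 0 0 0 0 0"}}

```text
clock: 3.5
ee_pos: [535.2, -17.6, 189.0]
eef_rot: [-3.141, 0.001, 2.755]
force: [-2.2, -3.4, 5.9]
opening: 64.0
```

Gripped at 64.0 mm. Lifting.

{"op": "move_arm", "data": {"plan": "0.6 0 0 -5 0 0 0; 0.6 0 0 -15 0 0 0; 0.6 0 0 -30 0 0 0; 0.6 0 0 -50 0 0 0; 0.6 0 0 -75 0 0 0; 0.6 0 0 -100 0 0 0; 0.6 0 0 -125 0 0 0; 0.6 0 0 -140 0 0 0; 0.6 0 0 -140 0 0 0; 0.6 0 0 -140 0 0 0"}}

```text
clock: 4.75
ee_pos: [534.6, -17.2, 327.6]
eef_rot: [-3.141, -0.001, 2.755]
force: [-1.5, -0.5, -1.1]
opening: 63.9
```

```bash
python3 - <<'E'
from h import *
f=snap('wrist','w3');snap('scene','s3'); s=sensors.observe(); print(s['clock'],s['ee_pos'],np.degrees(s['eef_rot']),s['force'],s['moment'],s['opening'])
E
```

```text
4.85 [534.51754455 -17.21127138 327.27589376] [-1.79983195e+02 -1.26824907e-01  1.57824466e+02] [ 0.4797582   0.53964755 -2.10509213] [0.01877521 0.01404378 0.00976391] 64.1726684011157
```

View pics/w3.png

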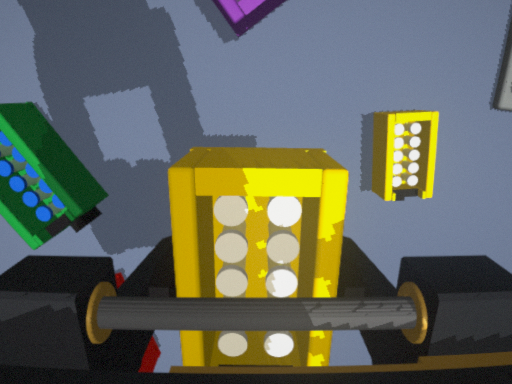

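View pics/s3.png

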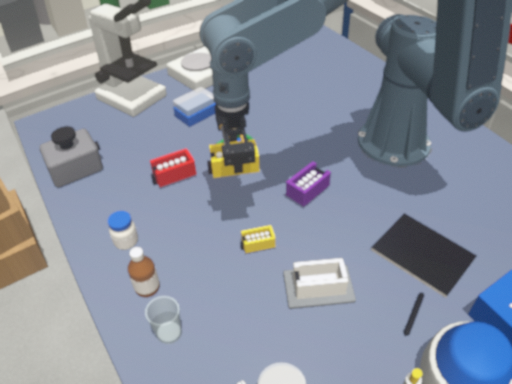

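The tray is held level. The wrist view shows its non-lug rim edge running from (172,168) to (347,169). I'll measure its offset in the tool frame and work out the transfer.

```bash
python3 - <<'E'
from h import *
from scipy.spatial.transform import Rotation as Ro
W=load('w3'); s=sensors.observe(); R=Ro.from_euler('xyz',s['eef_rot']).as_matrix()
for z in (194,198,202):
    Q=plane(W,[(172,168),(347,169)],z); d=Q[1]-Q[0]; m=Q.mean(0); L=np.linalg.norm(d); ax=np.array([d[1],-d[0],0])/L
    c=m+55*ax; print(z,L.round(1),m.round(1),'ctr',c.round(1),'yaw',np.degrees(np.arctan2(ax[1],ax[0])).round(1),'tool',(R.T@(c-s['ee_pos'])).round(1))
c0=np.array([534.5,-17.2,327.3])
print((R.T@(np.array([509.5,294,360])-s['ee_pos'])).round(1))
E
python3 -c "
import cv2
a=cv2.imread('pics/w3.png')[135:215,155:365];cv2.imwrite('pics/cw3.png',cv2.resize(a,None,fx=3.8,fy=3.8,interpolation=cv2.INTER_CUBIC))"
```

```text
194 62.8 [488.    2.4 194. ] ctr [538.8 -18.6 194. ] yaw -22.5 tool [ -4.8   0.3 133.3]
198 60.6 [487.2   2.7 198. ] ctr [538.  -18.4 198. ] yaw -22.5 tool [ -3.9   0.3 129.3]
202 58.4 [486.4   3.  202. ] ctr [537.2 -18.1 202. ] yaw -22.5 tool [ -3.1   0.2 125.3]
[140.7 278.7 -32.5]
```

View pics/cw3.png

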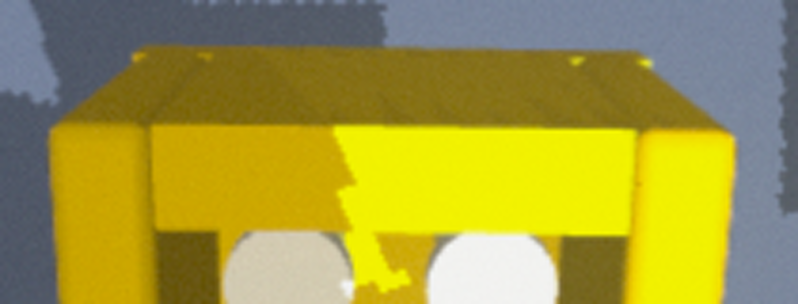

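{"op": "move_arm", "data": {"plan": "0.6 3 20 -8 0 0 0; 0.6 8 55 -18 0 0 1; 0.6 13 95 -28 0 0 2; 0.6 18 135 -30 0 0 3; 0.6 23 175 -30 0 0 4; 0.6 28 215 -30 0 0 4.3; 0.6 32 250 -30 0 0 4.3; 0.6 35 270 -30 0 0 4.3; 0.6 35 279 -30 0 0 4.3; 0.6 35 279 -30 0 0 4.3"}}

```text
clock: 6.1
ee_pos: [607.9, 254.0, 358.0]
eef_rot: [-3.141, -0.0, 2.68]
force: [0.0, -0.3, -2.1]
opening: 63.8
```

{"op": "move_arm", "data": {"plan": "0.6 0 0 0 0 0 0; 0.6 0 0 0 0 0 0"}}

```text
clock: 6.35
ee_pos: [607.9, 253.3, 358.6]
eef_rot: [-3.141, 0.0, 2.678]
force: [0.7, -0.5, -1.7]
opening: 63.8
```

```bash
python3 - <<'E'
from h import *
f=snap('wrist','w4'); s=sensors.observe(); print(s['clock'],s['ee_pos'],np.degrees(s['eef_rot']),s['force'],s['opening'])
E
```

```text
6.4 [607.88968951 253.48265653 358.6586971 ] [-1.79996999e+02  6.70720091e-03  1.53470131e+02] [ 0.381065   -0.4855404  -1.75525664] 63.89681205598169
```

View pics/w4.png

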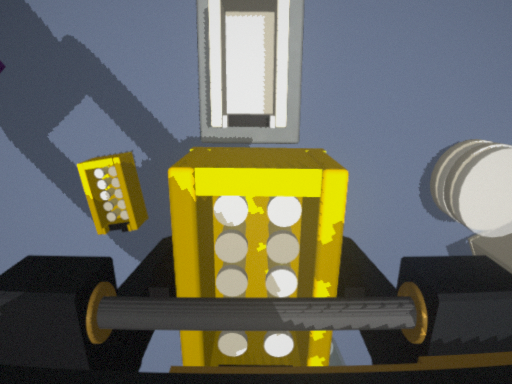

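```bash
python3 -c "
import cv2
a=cv2.imread('pics/w4.png')[0:145,185:315];cv2.imwrite('pics/cw4.png',cv2.resize(a,None,fx=4,fy=4,interpolation=cv2.INTER_CUBIC))"
```

```text
(no output)
```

View pics/cw4.png

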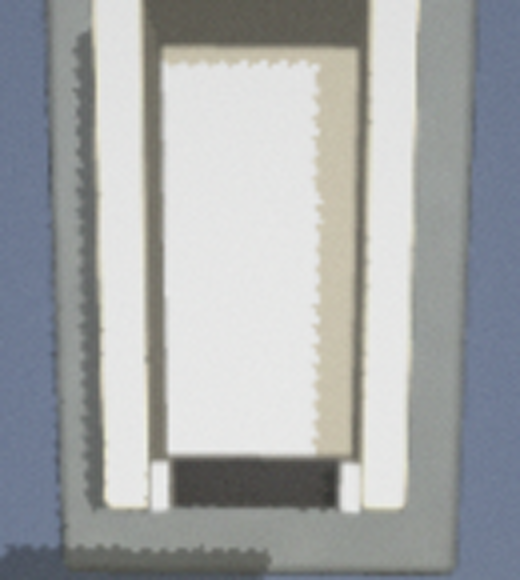

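The wrist view shows the dock's notch end at full-picture (211,127) to (286,127), on the lug side, with the notch centred at about x = 249. I'll compute the dock pose and the remaining shift.

```bash
python3 - <<'E'
from h import *
from scipy.spatial.transform import Rotation as Ro
W=load('w4'); s=sensors.observe(); R=Ro.from_euler('xyz',s['eef_rot']).as_matrix()
c=lambda p:[(p[0]+.5)/4-.5+185,(p[1]+.5)/4-.5]
Q=plane(W,[c(p) for p in [(105,509),(406,509),(93,2),(419,2)]],62)
d=Q[1]-Q[0]; print(Q.round(1),'width',np.linalg.norm(d))
ax=Q[0]+Q[1]-Q[2]-Q[3]; ax/=np.linalg.norm(ax); b=Q[:2].mean(0)-55*ax
print('base',b.round(1),np.degrees(np.arctan2(ax[1],ax[0])),np.degrees(np.arctan2(d[0],-d[1]))-0)
# height check: notch corners vs top & scene views
T,S=load('top0'),load('scene0')
ct=lambda p:[(p[0]+.5)/3.5-.5+95,(p[1]+.5)/3.5-.5+140]; cs=lambda p:[(p[0]+.5)/4-.5+200,(p[1]+.5)/4-.5+165]
print(tri([(W,c((406,509))),(T,ct((137,103))),(S,cs((390,470)))]));print(tri([(W,c((105,509))),(T,ct((225,148))),(S,cs((377,388)))]))
# held tray
z=s['ee_pos'][2]-129
E=plane(W,[(168,168.3),(348.2,169.9)],z); t=E.mean(0)+55*(lambda d:np.array([d[1],-d[0],0])/np.linalg.norm(d))(E[1]-E[0])
print('tray',t.round(1),'tool',(R.T@(t-s['ee_pos'])).round(1),np.linalg.norm(E[1]-E[0]))
print('tool shift for xy',(R.T@(b-t)).round(1), 'z tcp target', 20+62+10+147)
E
```

```text
[[544.  241.8  62. ]
 [572.4 298.4  62. ]
 [457.1 286.1  62. ]
 [485.5 342.5  62. ]] width 63.390954251646534
base [509.2 295.   62. ] -26.953893358525118 153.37549661668876
(array([571.75228372, 296.80727249,  67.28940161]), [np.float64(1.3827631324868959), np.float64(1.4159532577687908), np.float64(1.8603277356798524)])
(array([544.1072468 , 242.39824793,  60.48091452]), [np.float64(0.873506238909598), np.float64(0.6551457877704251), np.float64(0.4819242842053079)])
tray [611.2 251.2 229.7] tool [ -4.   -0.6 129. ] 62.05465302940491
tool shift for xy [110.8  -6.3 167.6] z tcp target 239
```

The dock is at (509,295), yaw -26.8°, rim about 62–64 from three views, which agrees with the earlier fix. I'll move over it and then down to about 22 mm above seated.

{"op": "move_arm", "data": {"plan": "0.6 15 -1 0 0 0 0.2; 0.6 40 -3 0 0 0 0.3; 0.6 70 -4 0 0 0 0.3; 0.6 95 -5 0 0 0 0.3; 0.6 111 -6 10 0 0 0.3; 0.6 111 -6 35 0 0 0.3; 0.6 111 -6 65 0 0 0.3; 0.6 111 -6 85 0 0 0.3; 0.6 111 -6 95 0 0 0.3; 0.6 111 -6 95 0 0 0.3"}}

```text
clock: 7.65
ee_pos: [505.7, 298.3, 262.9]
eef_rot: [-3.141, -0.001, 2.674]
force: [0.2, -0.0, -3.2]
opening: 64.0
```

{"op": "move_arm", "data": {"plan": "0.6 0 0 0 0 0 0; 0.6 0 0 0 0 0 0"}}

```text
clock: 7.9
ee_pos: [506.3, 298.5, 264.5]
eef_rot: [3.14, 0.001, 2.674]
force: [-0.2, 0.3, -1.1]
opening: 63.7
```

```bash
python3 - <<'E'
from h import *
snap('wrist','w5');S=snap('scene','s5');T=snap('top','t5'); s=sensors.observe(); print(s['clock'],s['ee_pos'],np.degrees(s['eef_rot']),s['force'],s['opening'])
a=cv2.imread('pics/s5.png')[195:325,255:380]; cv2.imwrite('pics/cs5.png',cv2.resize(a,None,fx=4.5,fy=4.5,interpolation=cv2.INTER_CUBIC))
E
```

```text
8.05 [505.99432125 298.46805362 264.09010436] [1.79956482e+02 4.23376519e-02 1.53226735e+02] [-0.02312204  0.33297387 -1.96635906] 63.98236476028832
```

View pics/w5.png

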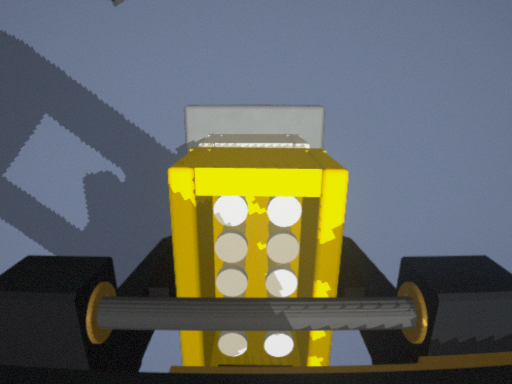

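View pics/cs5.png

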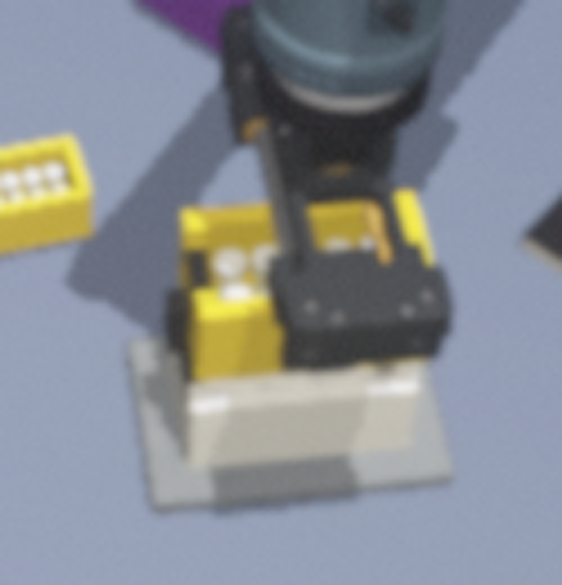

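It is aligned over the dock: tray centre estimate (509,296) against dock (509,295), same yaw. I'll lower it slowly.

{"op": "move_arm", "data": {"plan": "0.6 0 -1 5 0 0 0; 0.6 0 -1 10 0 0 0; 0.6 0 -1 14 0 0 0; 0.6 0 -1 17 0 0 0; 0.6 0 -1 19 0 0 0; 0.6 0 -1 20 0 0 0; 0.6 0 -1 20 0 0 0; 0.6 0 -1 20 0 0 0"}}

```text
clock: 9.05
ee_pos: [505.4, 297.5, 243.6]
eef_rot: [3.141, 0.0, 2.674]
force: [0.1, -0.1, -1.3]
opening: 64.0
```

{"op": "move_arm", "data": {"plan": "0.6 0 0 0.5 0 0 0; 0.6 0 0 1 0 0 0; 0.6 0 0 1.5 0 0 0; 0.6 0 0 2 0 0 0; 0.6 0 0 2 0 0 0"}}

```text
clock: 9.68
ee_pos: [505.3, 297.5, 241.4]
eef_rot: [-3.142, -0.0, 2.674]
force: [0.1, -0.8, -2.3]
opening: 63.5
```

No contact yet at 241.4, where seating was expected. I'll go further in half-millimetre steps.

{"op": "move_arm", "data": {"plan": "0.6 0 0 0.5 0 0 0; 0.6 0 0 1 0 0 0; 0.6 0 0 1 0 0 0"}}

```text
clock: 10.05
ee_pos: [505.4, 297.5, 241.0]
eef_rot: [-3.142, 0.0, 2.674]
force: [-3.3, -0.9, 5.0]
opening: 63.6
```

{"op": "move_arm", "data": {"plan": "0.6 0 0 0.5 0 0 0; 0.6 0 0 1 0 0 0; 0.6 0 0 1 0 0 0"}}

```text
clock: 10.42
ee_pos: [505.4, 297.5, 241.0]
eef_rot: [-3.141, 0.0, 2.675]
force: [-6.4, -3.2, 12.2]
opening: 63.8
```

```bash
python3 - <<'E'
from h import *
snap('wrist','w6');S=snap('scene','s6'); s=sensors.observe(); print(s['clock'],s['ee_pos'],np.degrees(s['eef_rot']),s['force'],s['opening'])
a=cv2.imread('pics/s6.png')[195:325,255:380]; cv2.imwrite('pics/cs6.png',cv2.resize(a,None,fx=4.5,fy=4.5,interpolation=cv2.INTER_CUBIC))
E
```

```text
10.525 [505.40247972 297.56073893 240.97631218] [-1.79990997e+02  1.38056447e-02  1.53242220e+02] [-6.64282714 -2.08178247 10.8214602 ] 63.64214446078324
```

View pics/cs6.png

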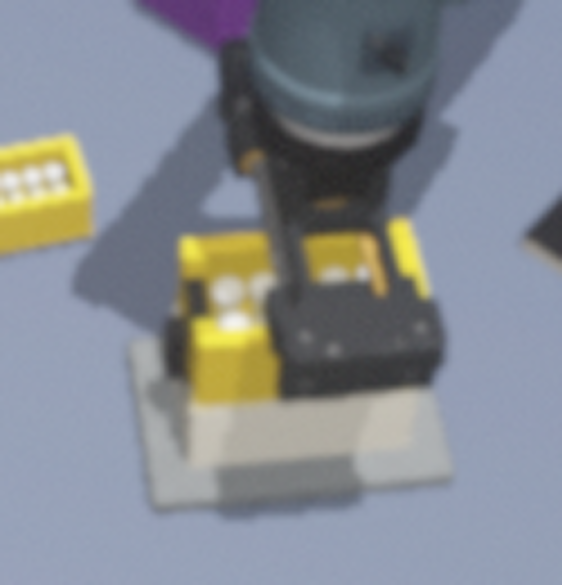

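Contact came at TCP z 241.0, against a predicted 241.3 for fully seated, and the tray sits flush on the rim. I'll relax the push, release and retreat.

{"op": "move_arm", "data": {"plan": "0.6 0 0 -1 0 0 0; 0.6 0 0 -1 0 0 0; 0.3 0 0 -1 0 0 0; 0.1 0 0 -1 0 0 0; 0 0 0 -1 0 0 0; 0 0 0 -1 0 0 0; 0 0 0 -1 0 0 0; 0 0 0 -1 0 0 0"}}

```text
clock: 11.52
ee_pos: [505.4, 297.5, 240.4]
eef_rot: [-3.142, -0.0, 2.674]
force: [-0.6, -0.1, -0.2]
opening: 88.4
```

{"op": "move_arm", "data": {"plan": "0 0 0 -5 0 0 0; 0 0 0 -15 0 0 0; 0 0 0 -35 0 0 0; 0 0 0 -60 0 0 0; 0 0 0 -90 0 0 0; 0 0 0 -120 0 0 0; 0 -25 0 -140 0 0 0; 0 -50 0 -150 0 0 0; 0 -50 0 -150 0 0 0; 0 -50 0 -150 0 0 0"}}

```text
clock: 12.78
ee_pos: [549.3, 275.1, 390.6]
eef_rot: [-3.141, -0.001, 2.674]
force: [-0.1, -0.3, -0.3]
opening: 88.0
```

```bash
python3 - <<'E'
from h import *
snap('wrist','w7');S=snap('scene','s7');snap('top','t7'); s=sensors.observe(); print(s['clock'],s['ee_pos'],s['force'],s['opening'])
a=cv2.imread('pics/s7.png')[195:325,255:380]; cv2.imwrite('pics/cs7.png',cv2.resize(a,None,fx=4.5,fy=4.5,interpolation=cv2.INTER_CUBIC))
E
```

```text
12.925 [549.11856972 275.40747039 389.97945861] [0.29324631 0.25429289 0.49514071] 88.19564281762722
```

View pics/cs7.png

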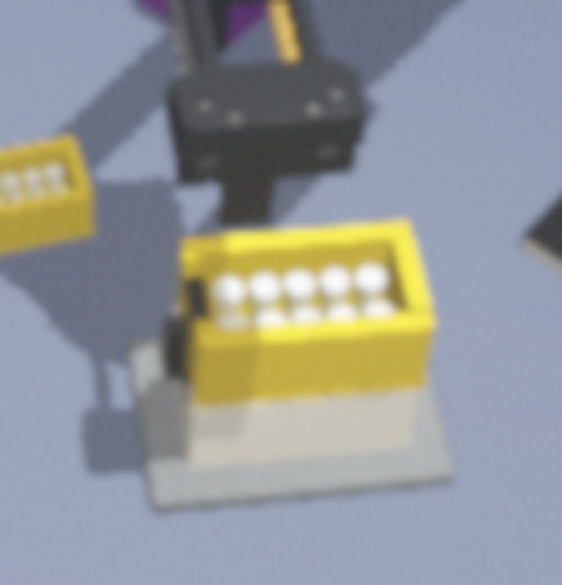

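View pics/w7.png

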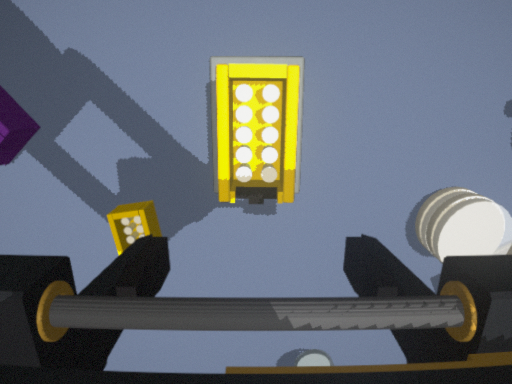

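View pics/t7.png

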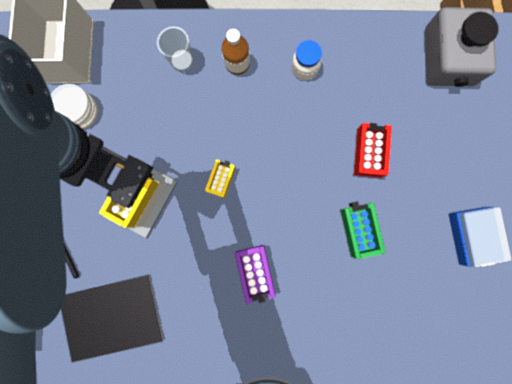

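The tray sits flush on the dock with the lug in the notch. Wrist rim corners are about (217,65), (299,66), (295,203), (219,203). As a check I'll measure the rim corner heights (112 expected) and whether green and red have moved.

```bash
python3 - <<'E'
from h import *
W,S=load('w7'),load('s7'); cs=lambda p:[(p[0]+.5)/4.5-.5+255,(p[1]+.5)/4.5-.5+195]
P=[]
for n,w,q in [('lugF',(295,203),(192,331)),('lugB',(219,203),(182,240)),('farB',(217,65),(409,222)),('farF',(299,66),(435,322))]:
    x,r=tri([(W,w),(S,cs(q))]); P.append(x); print(n,x.round(1),np.round(r,1))
print(np.mean(P,0).round(1))
Q=plane(W,[(295,203),(219,203),(217,65),(299,66)],112); v=Q[0]+Q[1]-Q[2]-Q[3]; print(Q.mean(0),np.degrees(np.arctan2(v[1],v[0])),np.linalg.norm(Q-np.roll(Q,-1,0),axis=1).round(1))
a,b=load('top0')['pixels'],load('t7')['pixels']
for n,lo,hi in [('green',(50,80,40),(85,255,255)),('red',(0,150,80),(8,255,255))]:
    for i in (a,b):
        m=cv2.inRange(cv2.cvtColor(np.ascontiguousarray(i),cv2.COLOR_RGB2HSV),lo,hi)[110:265,335:400]; M=cv2.moments(m,True); print(n,M['m00'],round(M['m10']/M['m00'],2),round(M['m01']/M['m00'],2))
E
```

```text
lugF [572.6 297.  115.9] [3.1 3.1]
lugB [543.8 242.1 107.8] [0.9 0.9]
farB [445.8 293.  106.7] [0.2 0.2]
farF [475.2 348.2 110.2] [0.1 0.1]
[509.3 295.  110.2]
[509.29719619 295.67365281 112.        ] -27.195701372135883 [ 63.9 109.1  61.8 108.4]
green 1241.0 27.67 122.14
green 1237.0 27.66 122.13
red 959.0 36.8 42.02
red 949.0 36.84 42.01
```

```bash
python3 -c "
from bench import job_done; print(job_done())"
```

```text
the job is handed in; nothing more can be done
None
```

The yellow tray is stacked on the white dock with its lug in the notch. I released it, backed the gripper clear and handed the job in at about 13 s. I took the larger yellow tray; the small yellow and purple ones were left alone.

**Seating:** while lowering, contact came at tool height 241.0 mm, against 241.3 mm predicted for fully seated. The largest vertical push I read was about 12 N.

**Position:** after release, the tray centre measured (509, 295) mm with yaw -27.2°. The dock is at (509, 295) mm with yaw -26.9°, and the lug is at the notch end.

**Level:** this is the weakest check. The four rim corners averaged 110 mm high, against 112 mm expected, and the lug end read about 3 mm higher than the other end. One of those corners fitted poorly (3 mm residual), and my corner heights scattered about as much on the tray before I moved it. A lug resting on the rim would raise that end by roughly 10 mm, and the pictures show the tray flush.

**Grasp:** the tool settled about 5 mm off the planned point. The tray was probably nudged a few millimetres on the bench while gripping. I measured its actual position in the jaws before placing it.

**Green and red trays:** they moved less than 0.05 pixel between the first and last top pictures, so they were not disturbed.

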